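Open the teapot's side of the shop showcase

TASK

A customer wants to see the teapot. With the fingertips, press the steel push plate of the showcase door behind which the teapot stands until its catch lets go, draw back so that the door springs ajar by itself, then push that door wide open, to about a right angle. Do not take the door between the fingers, leave the other door shut, and leave the stock and everything on the counter where it stands.

Things in the scene. Friction and masses are not known exactly. Their poses are not given: they have to be found in the camera images.
- case: fixed glass showcase 240 mm deep (x), 440 wide (y), 250 high; dark wooden base 30 mm high, aluminium frame, clear glass all round, clear partition between its two compartments. Origin: centre of its underside; +x customers' side, +y left half. Doors on the -x side, hinged at the outer sides, free edges 14 mm apart; outer faces 135 mm, frame front 120 mm before the origin; lower edges 36 mm up
- door_left (a joint): left door (+y half), leaf 200 mm wide, 196 high, 10 thick, aluminium frame, clear pane, 0.6 kg. Angle in rad: 0 shut and held by its catch, negative pressed in (stop -0.022), positive swung out to the robot (stop 1.75; 1.57 square to the case). Released, a spring swings it to about 0.3, free edge 60 mm out; from there on the hinge is slightly stiff (about 1 N at the edge) and it stays where left
- plate_left (a point): centre of the outer face of the bare-steel push plate, 30 x 30 mm, 3 mm proud of the leaf, at the top free corner of the left door: 175 mm from the hinge, 205 mm above the counter. The catch is right behind it: pressing 3 mm in with about 3 N makes it let go, and the door springs out as the finger draws back; it does not catch again if pushed shut. x points square into the leaf
- hinge_left (a point): point on the vertical hinge line of the left door, at half the door's height, in mid-thickness of the leaf: in the case's frame x = -130 mm, y = +207 mm. Turns with the door. The spring ejector, a thin rod (34 mm stroke) under the top rail, pushes on the leaf 110 mm from here, 225 mm above the counter
- panel_left (a point): centre of the left door's leaf (mid-thickness, mid-width, mid-height); x square to the leaf, into the case when shut; y along its width (the case's y when shut), z up; turns with the door
- door_right (a joint): right door (-y half), leaf 200 mm wide, 196 high, 10 thick, aluminium frame, clear pane, 0.6 kg. Angle in rad: 0 shut and held by its catch, negative pressed in (stop -0.022), positive swung out to the robot (stop 1.75; 1.57 square to the case). Released, a spring swings it to about 0.3, free edge 60 mm out; from there on the hinge is slightly stiff (about 1 N at the edge) and it stays where left
- plate_right (a point): centre of the outer face of the bare-steel push plate, 30 x 30 mm, 3 mm proud of the leaf, at the top free corner of the right door: 175 mm from the hinge, 205 mm above the counter. The catch is right behind it: pressing 3 mm in with about 3 N makes it let go, and the door springs out as the finger draws back; it does not catch again if pushed shut. x points square into the leaf
- hinge_right (a point): point on the vertical hinge line of the right door, at half the door's height, in mid-thickness of the leaf: in the case's frame x = -130 mm, y = -207 mm. Turns with the door. The spring ejector, a thin rod (34 mm stroke) under the top rail, pushes on the leaf 110 mm from here, 225 mm above the counter
- panel_right (a point): centre of the right door's leaf (mid-thickness, mid-width, mid-height); x square to the leaf, into the case when shut; y along its width (the case's y when shut), z up; turns with the door
- teapot: white porcelain teapot with one spout (along its +x) and one loop handle (-x), lid with a round knob; about 170 mm long, 100 mm wide, 119 mm high; stands in one of the two compartments, any way round, under 25 mm from the middle of the compartment (108 mm from the case's middle). Origin: centre of its underside
- sugar_bowl: plain round white porcelain sugar bowl with a knobbed lid, no spout and no handle, 94 mm wide, 96 mm high; stands in the other compartment. Origin: centre of its underside
- cup: loose blue mug 72 mm wide, 70 mm high, on the counter some 310 mm in front of the case's centre. Origin: centre of its underside (so for all the loose things below)
- picture: loose picture in a wooden frame, 100 x 150 x 14 mm, lying flat on the counter in front of the left door, which passes over it (the doors' lower edges are 36 mm above the counter)
- candlestick: loose brass candlestick, foot 84 mm wide, 150 mm high, to the right of the case
- vase: loose dark bottle-shaped vase, 80 mm wide, 195 mm high, to the left of the case
- trinket_box: loose wooden trinket box 94 x 124 x 60 mm, on the right, nearer the robot
- book: loose blue book lying flat, 130 x 190 x 30 mm, on the left, nearer the robot
- saucers: loose stack of three white saucers, 136 mm wide, 29 mm high, on the right in front of the case; the open right door may pass over it

How it is judged:
By the outcome, as a careful person would: the job done as asked, in the order asked, and still so for the second after the job is handed in, with the robot touching nothing.
It also fails if it takes over 51 s, if anything falls off the work surface, if the arm or the gripper's body presses on something with over 40 N, if the wrist force passes 120 N, or if a joint passes its speed limit or range.

ROBOT

A 6-joint arm with a two-finger parallel gripper is mounted at the origin on the work surface. World frame = base frame: x ahead of the robot, y to its left, z up, the work surface at z = 0. Lengths are in m, angles in rad, forces in N, time in s.
With the tool pointing down it reaches from about 0.375 to 0.975 m from the base axis. Payload 3.8 kg.
Tool frame: the origin (TCP) lies on the centre line of the jaws, within the pads' length; the fingertips stand 22 mm ahead of it and the grasp point (between the pads) lies 3 mm ahead of it; x points along the fingers, y is the direction in which the jaws open and shut, and the axes are right-handed (so a half turn about x gives the same grasp; the last joint's range is limited). The gripper opens to 85 mm and grips with 20 to 120 N. Pads are 22 mm wide; open, the fingers measure 114 mm over their backs; the gripper's body (76 mm by 85 mm) begins 54 mm behind the grasp point. The pads swing forward as they close: fully open they stand 13 mm farther back than shut.
Start: joints at [-1.267, 0.264, 1.604, -0, 1.274, -0.037], TCP at [0.226, -0.636, 0.253] pointing down, gripper open.
Joint ranges: [-2.63, 2.63], [-0.94, 2.18], [0.31, 2.57], [-1.31, 4.45], [0, 2.66], [-2.55, 2.55]. Speed limits (rad/s): [2.57, 2.57, 3.14, 3.14, 3.14, 3.14].

INTERFACE

Orientations are given as a rotation vector (axis times angle).
In Python, from workcell import monitor, eyes, finish_job gives the robot as it stands. The module is installed in compiled form; this text tells all that it offers.
- The arm moves only by the tool play_rows, never from a script. Its argument "deltas" is a list of rows, each an object of numbers: "wx", "wy", "wz": the turn, a rotation vector about the world's x, y, z in degrees; "x", "y", "z": the shift along the world's x, y, z in mm; "fingers": the closure, from -1 (fully open) to 1 (shut), so that 0 is half open. A call has 1 to 20 rows; each row is the pose to reach, as a shift and turn from the pose commanded when the call began; what a row does not reach only later rows make up. A row lasts 1/8 s, in which the tool goes at most 62.5 mm and 10.7 degrees, less where a joint would pass 70% of its speed; a pose out of reach is approached as far as the arm can. A call with a gripper value outside its range is refused whole. The fingers move at their own pace and stop on an object; "grip_force" is the grip in N (left out, the last holds). Time passes only in rows, so rows that repeat a pose let the fingers close. It gives the time, the measured TCP pose, the force and the opening at its end, in the units of the state.
- monitor.read_state(): the state, without advancing time (a new reading comes with each control period).
- eyes.read_camera(name): name is "side" or "top"; returns a dict with "frame" (480x640x3 uint8, red, green, blue), "depth" (480x640 float32, m along the optical axis (not along the pixel's ray), 0 where there is no reading), "K" (3x3 intrinsics, pixels), "view" (4x4, takes a point from world to camera coordinates). Camera axes: x right, y down, z forward; pixel columns grow to the right and rows downward; lengths in m; the calibration is good to about 2 mm. A picture is of the moment at which its call begins.
- finish_job(): hands the job in, once; it reports no verdict.
The state is a dict: "time": time; "q": joint angles; "joint_vel": joint speeds; "joint_torque": joint torques, N m; "tool_pos": TCP position; "tcp_rot": TCP orientation; "wrist_force": force on the tool from outside, world axes, zero at the start; "torque": the same for the moment, N m; "width": opening from 0.0 (shut) to 1.0 (fully open).
Only numpy, scipy, OpenCV 4.12 (cv2) and the standard library are available. Lean on these libraries where they do the work, as an engineer would, in place of code of your own. Each camera call takes 0.05 s, during which the arm holds its last target.

## Working session

There is one attempt and no reset: what is moved stays moved. The work goes in short steps, Python scripts to look and compute and a tool call to move; the robot and the scene stay as the last step left them, time stands still between calls to the robot, and variables do not carry over. Pictures are saved under pics/ and viewed, and the job is handed in when it is done.

Besides the shell and the picture viewer there is one more tool, called after ">>>" as name(argument=value, ...) on one line, values as JSON. play_rows: Moves the arm, as the interface text tells. Its arguments: {"type":"object","properties":{"deltas":{"type":"array"},"grip_force":{"type":"number"}},"required":["deltas"]}

```bash
mkdir -p pics
cat > h.py <<'E'
import numpy as np,cv2
from workcell import monitor,eyes,finish_job
def snap(tag):
    out={}
    for n in("side","top"):
        c=eyes.read_camera(n); out[n]=c
        cv2.imwrite(f"pics/{tag}_{n}.png",c["frame"][:,:,::-1]); np.savez(f"{tag}_{n}.npz",**c)
    return out
def load(tag,n): return dict(np.load(f"{tag}_{n}.npz"))
def pts(c):
    v,u=np.mgrid[0:480,0:640]; d=c["depth"];K=c["K"]
    P=np.stack([(u-K[0,2])/K[0,0]*d,(v-K[1,2])/K[1,1]*d,d],-1)
    V=c["view"]; return (P-V[:3,3])@V[:3,:3]
def proj(c,p):
    p=np.atleast_2d(p); q=p@c["view"][:3,:3].T+c["view"][:3,3]; q=q@c["K"].T; return q[:,:2]/q[:,2:]
E
python3 - <<'E'
from h import *
o=snap("a")
for n in o:
    c=o[n];V=c["view"];print(n,-V[:3,:3].T@V[:3,3],V[2,:3],c["K"][0])
print(monitor.read_state())
E
```

```text
side [0.09088073 0.63995618 0.98304651] [ 0.40588755 -0.55911411 -0.72294309] [557.17061561   0.         313.7585134 ]
top [0.3357557  0.00217701 1.43373758] [ 0.1560974  -0.01354986 -0.98764872] [557.6035243    0.         319.58250628]
{'time': 0.1, 'q': array([-1.26692186e+00,  2.64668933e-01,  1.60524541e+00, -2.37435790e-05,
        1.27371679e+00, -3.69245436e-02]), 'joint_vel': array([ 0.00146606, -0.00045819, -0.00147854, -0.0003213 , -0.00016633,
       -0.00046897]), 'joint_torque': array([ 7.52719079e-04, -5.16704607e+01, -3.68590236e+01, -1.51457266e-04,
        6.25592642e-03, -7.55504459e-06]), 'tool_pos': array([ 0.22540098, -0.63559208,  0.25208817]), 'tcp_rot': array([ 2.0369619 ,  0.35264089, -2.03756919]), 'wrist_force': array([ 1.08764018,  1.21877928, -0.05201008]), 'torque': array([-0.01139038,  0.02950278, -0.03550247]), 'width': 0.9976520911890918}
```

View pics/a_side.png

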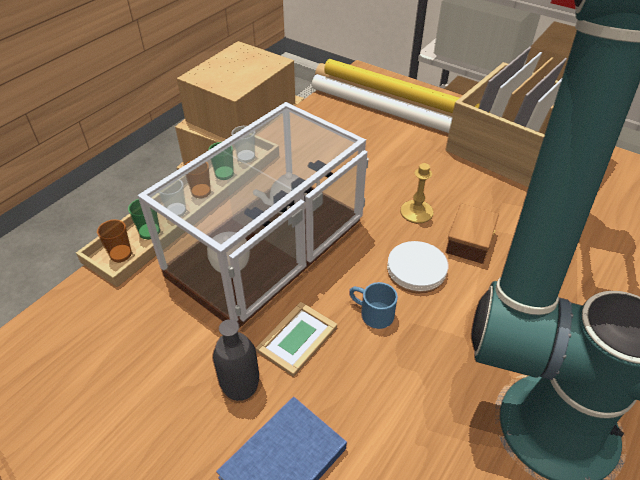

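View pics/a_top.png

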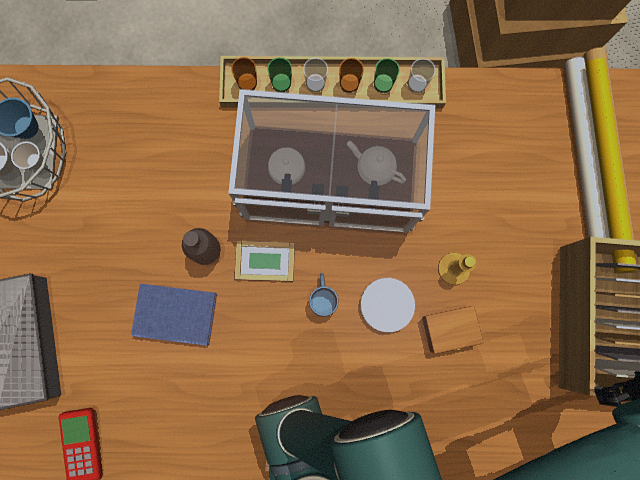

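The teapot (spout and handle visible, top view ~(378,165)) is in the right compartment (−y), so the job is the right door. The sugar bowl is at (287,165). Next I'll find the case's pose.

Run:
```python
from h import *
c=load("a","top");P=pts(c)
f=c["frame"][:,:,::-1]
cv2.imwrite("pics/top_z.png",cv2.resize(f[80:240,220:445],None,fx=3.5,fy=3.5,interpolation=cv2.INTER_CUBIC))
s=load("a","side");g=s["frame"][:,:,::-1]
cv2.imwrite("pics/side_z.png",cv2.resize(g[95:330,130:380],None,fx=2.5,fy=2.5,interpolation=cv2.INTER_CUBIC))
for cc,n in((c,"top"),(s,"side")):
    Q=pts(cc); m=(cc["depth"]>0)&(Q[...,2]>0.235)&(Q[...,2]<0.262)&(Q[...,0]>0.4)&(Q[...,0]<1.1)&(abs(Q[...,1])<0.4)
    q=Q[m]; print(n,m.sum(),q.min(0),q.max(0),np.median(q[:,2]))
    r=cv2.minAreaRect(q[:,:2].astype(np.float32)); print(r, cv2.boxPoints(r))
```

```text
top 21116 [ 0.58164784 -0.27059314  0.23501189] [0.86799185 0.18550289 0.25786063] 0.24480241774883998
((0.7235965728759766, -0.042861416935920715), (0.44112861156463623, 0.25763294100761414), 85.48641967773438) [[ 0.5778222  -0.25260442]
 [ 0.8346561  -0.27287894]
 [ 0.86937094  0.16688159]
 [ 0.612537    0.18715611]]
side 16264 [ 0.58341728 -0.27072341  0.23505409] [0.86870388 0.18728966 0.25553655] 0.24453094066016817
((0.724576473236084, -0.042353689670562744), (0.4442233145236969, 0.26043280959129333), 85.72309875488281) [[ 0.5781583  -0.25413573]
 [ 0.8378659  -0.27355793]
 [ 0.8709946   0.16942835]
 [ 0.61128706  0.18885055]]
```

View pics/top_z.png

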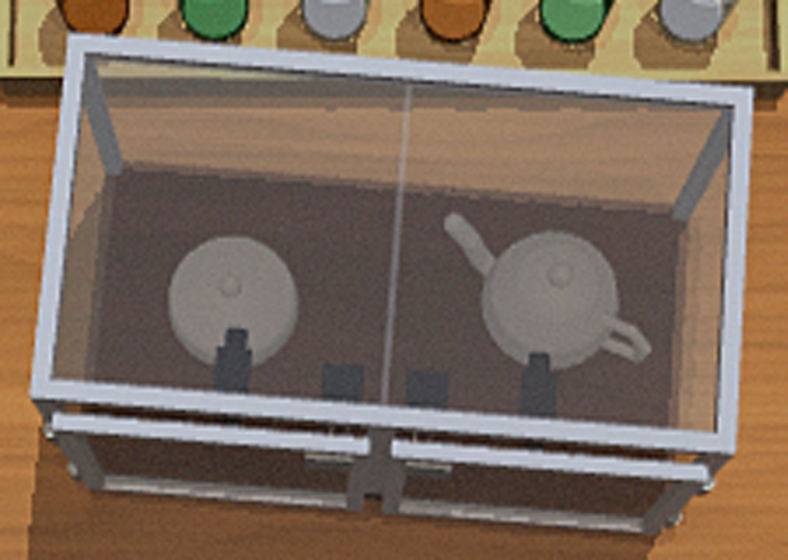

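View pics/side_z.png

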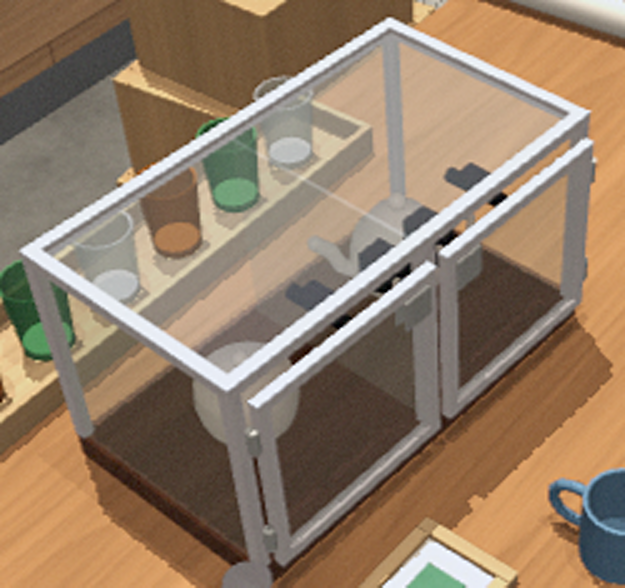

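Run:
```python
from h import *
from scipy.optimize import least_squares
T=load("a","top");S=load("a","side")
X=np.array([[-.12,.22,.25],[-.12,-.22,.25],[.12,.22,.25],[.12,-.22,.25]])
t=np.array([[33,398],[735,455],[68,35],[752,88]])/3.5+[220,80]
s=np.array([[232,390],[591,113],[22,250],[390,17]])/2.5+[130,95]
def W(p,X): 
    a=p[2];R=np.array([[np.cos(a),-np.sin(a),0],[np.sin(a),np.cos(a),0],[0,0,1]]);return X@R.T+[p[0],p[1],0]
for cams in ("t","s","ts"):
    f=lambda p:np.concatenate([(proj(c,W(p,X))-m).ravel() for k,c,m in(("t",T,t),("s",S,s)) if k in cams])
    r=least_squares(f,[.72,-.04,-.07]);p=r.x;print(cams,p,np.degrees(p[2]),np.round(r.fun,1))
np.save("case.npy",p)
D=W(p,np.array([[-.138,-.032,.205],[-.130,-.207,.134],[-.138,.032,.205],[-.135,-.007,.134],[-.33,-.207,.1],[-.12,0,.25]]))
print(D)
# loose objects, from top
P=pts(T)
from itertools import product
for n,(u,v) in dict(cup=(322,301),sauc=(388,305),candle=(455,268),candletop=(468,262),box=(455,330),vase=(200,243)).items():
    w=P[v,u];a=p[2];d=w[:2]-p[:2];print(n,w,"case",d[0]*np.cos(a)+d[1]*np.sin(a),-d[0]*np.sin(a)+d[1]*np.cos(a))
for c,n,sh in((T,"top",(80,220,160,225,3.5)),(S,"side",(95,130,235,250,2.5))):
    im=c["frame"][:,:,::-1].copy();y,x,h,w,z=sh
    im=cv2.resize(im[y:y+h,x:x+w],None,fx=z,fy=z)
    for q in proj(c,D): cv2.circle(im,tuple(int(k) for k in (q-[x,y])*z),4,(0,0,255),1)
    cv2.imwrite(f"pics/fit_{n}.png",im)
```

```text
t [ 0.72945318 -0.04457491 -0.07509305] -4.302514999217376 [-0.8  0.2  0.4 -0.3  0.1 -0.1  0.4  0.1]
s [ 0.72859432 -0.04439258 -0.07340081] -4.205556758407257 [-0.4  0.4  0.5 -1.  -0.1  0.2  0.1 -0.2]
ts [ 0.72907357 -0.04458476 -0.07423372] -4.253278842177895 [-0.8  0.5  0.4 -0.2  0.1  0.2  0.3  0.2 -0.6  0.3  0.4 -1.1 -0.3 -0.
  0.1 -0.2]
[[ 0.58908034 -0.06626179  0.205     ]
 [ 0.58407933 -0.24137315  0.134     ]
 [ 0.59382693 -0.00243805  0.205     ]
 [ 0.59392621 -0.04155314  0.134     ]
 [ 0.38463014 -0.22654004  0.1       ]
 [ 0.60940406 -0.0356849   0.25      ]]
cup [ 0.40728444 -0.02377457  0.00636118] case -0.32244630497005033 -0.003112792192339675
sauc [ 0.3963143  -0.18847782  0.03313332] case -0.3211709257852784 -0.16817603922153332
candle [ 0.48733861 -0.35426049  0.05586072] case -0.21810194010923456 -0.32675126973447227
candletop [ 0.49131021 -0.36127273  0.14821495] case -0.21362120883524338 -0.33344964239560987
box [ 0.33477247 -0.34699308  0.06241567] case -0.3707868911736837 -0.3308190251597868
vase [0.53352822 0.26221704 0.15071095] case -0.2177609426932563 0.2914541245186853
```

View pics/fit_side.png

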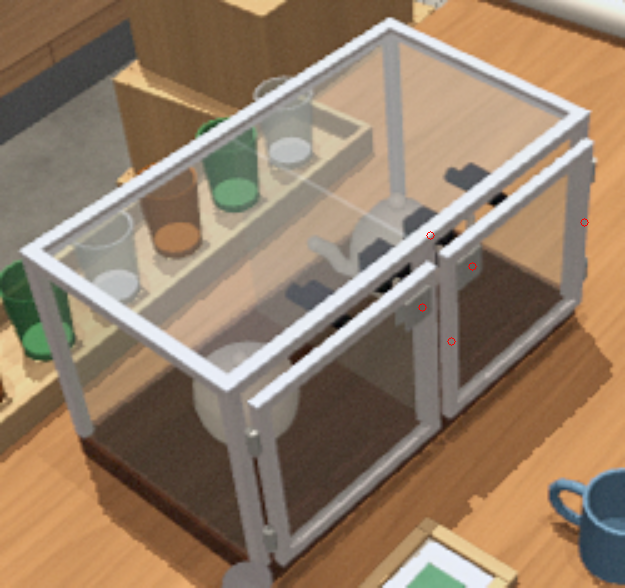

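View pics/fit_top.png

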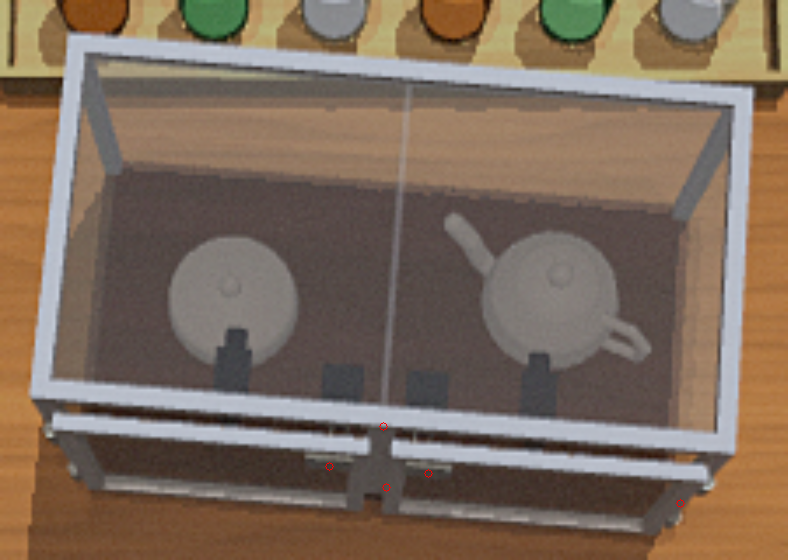

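Run:
```python
from h import *
from scipy.spatial.transform import Rotation as R
r=R.from_rotvec(monitor.read_state()["tcp_rot"]);print(r.as_matrix().round(3))
# target: tool x 45deg below case x-axis, tool y horizontal
yaw=-0.0742
for pitch in (40,50):
  best=None
  for s in(1,-1):
    p=np.radians(pitch);ex=np.array([np.cos(yaw)*np.cos(p),np.sin(yaw)*np.cos(p),-np.sin(p)])
    ey=s*np.array([-np.sin(yaw),np.cos(yaw),0]);M=np.stack([ex,ey,np.cross(ex,ey)],1)
    d=R.from_matrix(M)*r.inv();print(pitch,s,np.degrees(d.as_rotvec()).round(1))
    tip=np.array([.589,-.0663,.205]);print(tip-.022*ex-monitor.read_state()["tool_pos"],ex)
```

```text
[[-0.001  0.334 -0.942]
 [ 0.002 -0.942 -0.334]
 [-1.    -0.002 -0.   ]]
40 1 [-67.6  -9.2 143.1]
[ 0.34679241  0.57054142 -0.03294684] [ 0.76393663 -0.05678835 -0.64278761]
40 -1 [  6.6 -49.9 -22.3]
[ 0.34679241  0.57054142 -0.03294684] [ 0.76393663 -0.05678835 -0.64278761]
50 1 [-54.5  -7.5 147.8]
[ 0.3494966   0.57034041 -0.03023519] [ 0.64101894 -0.04765109 -0.76604444]
50 -1 [  5.2 -39.9 -22.8]
[ 0.3494966   0.57034041 -0.03023519] [ 0.64101894 -0.04765109 -0.76604444]
```

>>> play_rows(deltas=[{"x":5,"y":20,"z":30,"fingers":1},{"x":20,"y":60,"z":50,"fingers":1},{"x":40,"y":110,"z":70,"wx":0.7,"wy":-5,"wz":-2.2,"fingers":1},{"x":65,"y":160,"z":80,"wx":1.3,"wy":-10,"wz":-4.5,"fingers":1},{"x":90,"y":210,"z":80,"wx":2,"wy":-15,"wz":-6.7,"fingers":1},{"x":115,"y":260,"z":80,"wx":2.6,"wy":-20,"wz":-8.9,"fingers":1},{"x":140,"y":310,"z":80,"wx":3.3,"wy":-25,"wz":-11.1,"fingers":1},{"x":165,"y":360,"z":80,"wx":4,"wy":-30,"wz":-13.4,"fingers":1},{"x":190,"y":410,"z":80,"wx":4.6,"wy":-35,"wz":-15.6,"fingers":1},{"x":215,"y":460,"z":80,"wx":5.3,"wy":-40,"wz":-17.8,"fingers":1},{"x":240,"y":510,"z":80,"wx":5.9,"wy":-45,"wz":-20,"fingers":1},{"x":260,"y":550,"z":70,"wx":6.6,"wy":-50,"wz":-22.3,"fingers":1},{"x":277,"y":572,"z":50,"wx":6.6,"wy":-50,"wz":-22.3,"fingers":1},{"x":277,"y":575,"z":30,"wx":6.6,"wy":-50,"wz":-22.3,"fingers":1},{"x":277,"y":575,"z":20,"wx":6.6,"wy":-50,"wz":-22.3,"fingers":1},{"x":277,"y":575,"z":20,"wx":6.6,"wy":-50,"wz":-22.3,"fingers":1}])

```text
schema error: expected keys wx, wy, wz, x, y, z, fingers
```

```bash
cat > st.py <<'E'
from h import *
from scipy.spatial.transform import Rotation as R
s=monitor.read_state();r=R.from_rotvec(s["tcp_rot"]).as_matrix()
p=np.load("case.npy");tip=s["tool_pos"]+.022*r[:,0]
a=p[2];M=np.array([[np.cos(a),np.sin(a)],[-np.sin(a),np.cos(a)]])
print("t",s["time"],"tcp",s["tool_pos"].round(4),"tip",tip.round(4),"tip case",(M@(tip[:2]-p[:2])).round(4),"F",s["wrist_force"].round(2),"w",round(s["width"],3))
print("ex",r[:,0].round(3),"ey",r[:,1].round(3),"q",s["q"].round(2))
E
python3 st.py; python3 -c "
from h import *
snap('b')"
```

```text
t 0.1 tcp [ 0.2254 -0.6356  0.2521] tip [ 0.2254 -0.6355  0.2301] tip case [-0.4585 -0.6267] F [ 1.09  1.22 -0.05] w 0.998
ex [-0.001  0.002 -1.   ] ey [ 0.334 -0.942 -0.002] q [-1.27  0.26  1.61 -0.    1.27 -0.04]
```

View pics/b_side.png

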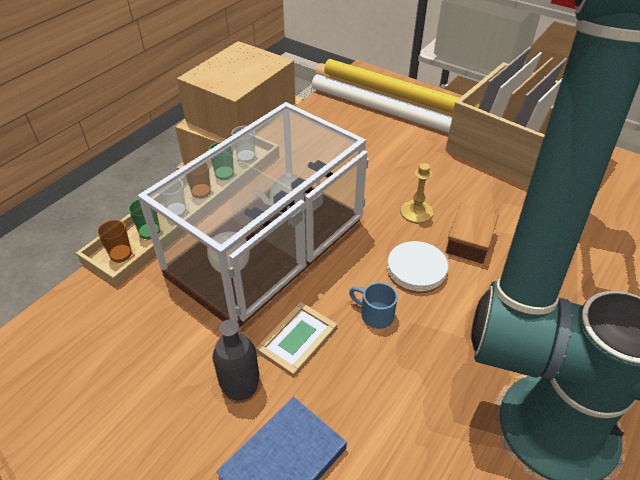

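View pics/b_top.png

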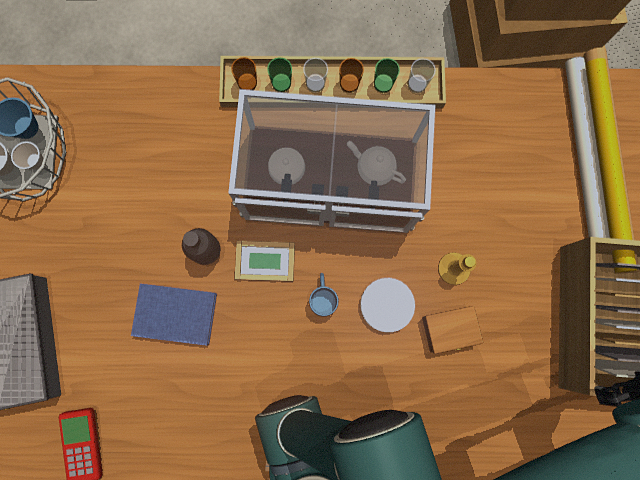

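The move was refused because every row needs all seven keys, so nothing moved. I'll resend it.

>>> play_rows(deltas=[{"x":5,"y":20,"z":30,"wx":0,"wy":0,"wz":0,"fingers":1},{"x":20,"y":60,"z":50,"wx":0,"wy":0,"wz":0,"fingers":1},{"x":40,"y":110,"z":70,"wx":0.7,"wy":-5,"wz":-2.2,"fingers":1},{"x":65,"y":160,"z":80,"wx":1.3,"wy":-10,"wz":-4.5,"fingers":1},{"x":90,"y":210,"z":80,"wx":2,"wy":-15,"wz":-6.7,"fingers":1},{"x":115,"y":260,"z":80,"wx":2.6,"wy":-20,"wz":-8.9,"fingers":1},{"x":140,"y":310,"z":80,"wx":3.3,"wy":-25,"wz":-11.1,"fingers":1},{"x":165,"y":360,"z":80,"wx":4,"wy":-30,"wz":-13.4,"fingers":1},{"x":190,"y":410,"z":80,"wx":4.6,"wy":-35,"wz":-15.6,"fingers":1},{"x":215,"y":460,"z":80,"wx":5.3,"wy":-40,"wz":-17.8,"fingers":1},{"x":240,"y":510,"z":80,"wx":5.9,"wy":-45,"wz":-20,"fingers":1},{"x":260,"y":550,"z":70,"wx":6.6,"wy":-50,"wz":-22.3,"fingers":1},{"x":277,"y":572,"z":50,"wx":6.6,"wy":-50,"wz":-22.3,"fingers":1},{"x":277,"y":575,"z":30,"wx":6.6,"wy":-50,"wz":-22.3,"fingers":1},{"x":277,"y":575,"z":20,"wx":6.6,"wy":-50,"wz":-22.3,"fingers":1},{"x":277,"y":575,"z":20,"wx":6.6,"wy":-50,"wz":-22.3,"fingers":1}])

```text
time: 2.2
tool_pos: [0.5021, -0.0613, 0.2721]
tcp_rot: [-2.926, 0.112, 1.066]
wrist_force: [-0.0, -0.5, 0.2]
width: 0.002
```

```bash
python3 st.py; python3 -c "
from h import *
snap('c')"
```

```text
t 2.2 tcp [ 0.5021 -0.0613  0.2721] tip [ 0.5189 -0.0626  0.258 ] tip case [-0.2083 -0.0336] F [-0.   -0.48  0.22] w 0.002
ex [ 0.764 -0.059 -0.643] ey [-0.076 -0.997  0.001] q [-0.26 -0.56  2.5   0.4   0.37  1.07]
```

View pics/c_side.png

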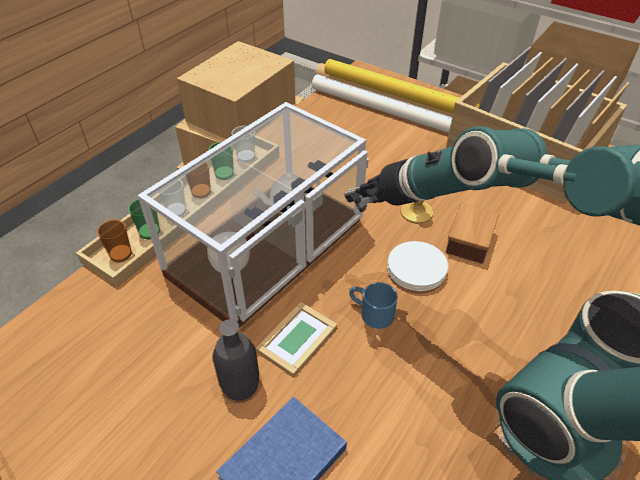

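View pics/c_top.png

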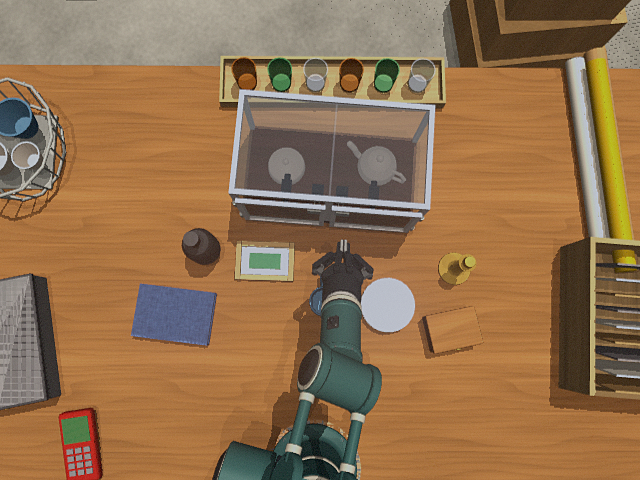

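>>> play_rows(deltas=[{"x":0,"y":0,"z":-20,"wx":0,"wy":0,"wz":0,"fingers":1},{"x":8,"y":0,"z":-40,"wx":0,"wy":0,"wz":0,"fingers":1},{"x":20,"y":-1,"z":-55,"wx":0,"wy":0,"wz":0,"fingers":1},{"x":32,"y":-2,"z":-60,"wx":0,"wy":0,"wz":0,"fingers":1},{"x":42,"y":-2,"z":-60,"wx":0,"wy":0,"wz":0,"fingers":1},{"x":50,"y":-2,"z":-60,"wx":0,"wy":0,"wz":0,"fingers":1},{"x":50,"y":-2,"z":-60,"wx":0,"wy":0,"wz":0,"fingers":1}])

```text
time: 3.18
tool_pos: [0.5535, -0.0635, 0.2144]
tcp_rot: [-2.929, 0.112, 1.061]
wrist_force: [1.1, -0.2, -0.4]
width: 0.001
```

```bash
python3 st.py; python3 -c "
from h import *
o=snap('d')
f=o['side']['frame'][120:300,250:430,::-1];cv2.imwrite('pics/d_z.png',cv2.resize(f,None,fx=3.3,fy=3.3))
f=o['top']['frame'][170:310,270:430,::-1];cv2.imwrite('pics/d_t.png',cv2.resize(f,None,fx=4,fy=4))
"
```

```text
t 3.175 tcp [ 0.5535 -0.0635  0.2144] tip [ 0.5704 -0.0648  0.2003] tip case [-0.1568 -0.0319] F [ 1.08 -0.17 -0.36] w 0.001
ex [ 0.766 -0.059 -0.641] ey [-0.076 -0.997  0.001] q [-0.23 -0.33  2.48  0.78  0.16  0.7 ]
```

View pics/d_z.png

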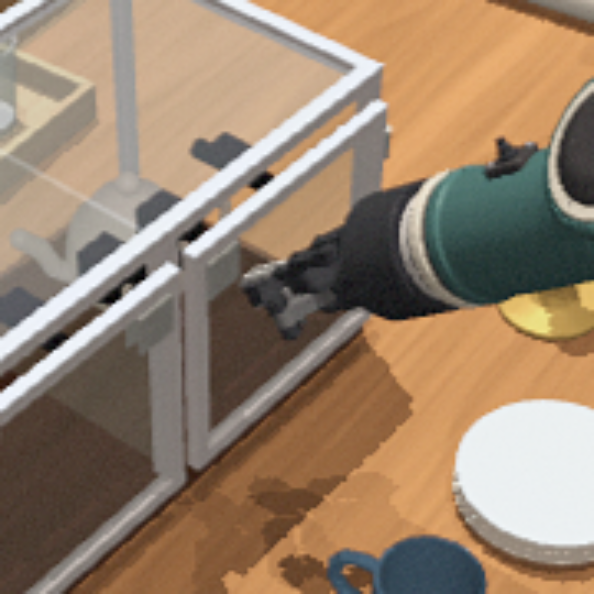

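View pics/d_t.png

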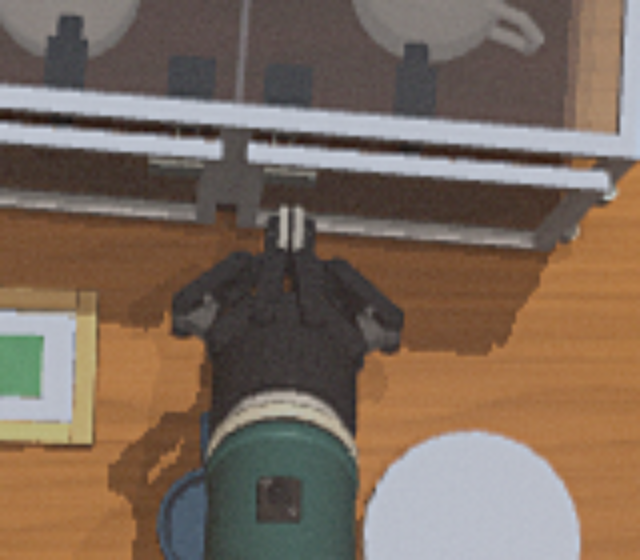

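>>> play_rows(deltas=[{"x":5,"y":0,"z":-2,"wx":0,"wy":0,"wz":0,"fingers":1},{"x":9,"y":-1,"z":-2,"wx":0,"wy":0,"wz":0,"fingers":1},{"x":11,"y":-1,"z":-2,"wx":0,"wy":0,"wz":0,"fingers":1},{"x":12,"y":-1,"z":-2,"wx":0,"wy":0,"wz":0,"fingers":1},{"x":12,"y":-1,"z":-2,"wx":0,"wy":0,"wz":0,"fingers":1}])

```text
time: 3.9
tool_pos: [0.5646, -0.0642, 0.2112]
tcp_rot: [-2.928, 0.112, 1.063]
wrist_force: [-0.1, -0.6, -0.2]
width: -0.0
```

```bash
python3 st.py
```

```text
t 3.9 tcp [ 0.5646 -0.0642  0.2112] tip [ 0.5815 -0.0654  0.1971] tip case [-0.1456 -0.0318] F [-0.14 -0.64 -0.2 ] w -0.0
ex [ 0.765 -0.059 -0.642] ey [-0.076 -0.997  0.001] q [-0.22 -0.29  2.47  0.83  0.15  0.65]
```

>>> play_rows(deltas=[{"x":1,"y":0,"z":0,"wx":0,"wy":0,"wz":0,"fingers":1},{"x":2,"y":0,"z":0,"wx":0,"wy":0,"wz":0,"fingers":1},{"x":3,"y":0,"z":0,"wx":0,"wy":0,"wz":0,"fingers":1},{"x":4,"y":0,"z":0,"wx":0,"wy":0,"wz":0,"fingers":1}])

```text
time: 4.4
tool_pos: [0.5687, -0.0642, 0.2113]
tcp_rot: [-2.928, 0.112, 1.063]
wrist_force: [-0.4, 0.2, 0.5]
width: 0.002
```

```bash
python3 st.py
```

```text
t 4.4 tcp [ 0.5687 -0.0642  0.2113] tip [ 0.5855 -0.0655  0.1972] tip case [-0.1416 -0.0315] F [-0.37  0.23  0.52] w 0.002
ex [ 0.765 -0.059 -0.642] ey [-0.076 -0.997  0.001] q [-0.22 -0.28  2.46  0.84  0.14  0.64]
```

>>> play_rows(deltas=[{"x":1,"y":0,"z":0,"wx":0,"wy":0,"wz":0,"fingers":1},{"x":2,"y":0,"z":0,"wx":0,"wy":0,"wz":0,"fingers":1},{"x":3,"y":0,"z":0,"wx":0,"wy":0,"wz":0,"fingers":1}])

```text
time: 4.78
tool_pos: [0.5716, -0.0643, 0.2112]
tcp_rot: [-2.928, 0.112, 1.063]
wrist_force: [-2.2, -0.8, 1.3]
width: 0.001
```

```bash
python3 st.py
```

```text
t 4.775 tcp [ 0.5716 -0.0643  0.2112] tip [ 0.5884 -0.0656  0.1971] tip case [-0.1387 -0.0313] F [-2.15 -0.76  1.28] w 0.001
ex [ 0.765 -0.059 -0.642] ey [-0.076 -0.997  0.001] q [-0.22 -0.28  2.45  0.85  0.14  0.64]
```

>>> play_rows(deltas=[{"x":1,"y":0,"z":0,"wx":0,"wy":0,"wz":0,"fingers":1},{"x":2,"y":0,"z":0,"wx":0,"wy":0,"wz":0,"fingers":1},{"x":3,"y":0,"z":0,"wx":0,"wy":0,"wz":0,"fingers":1}])

```text
time: 5.15
tool_pos: [0.5736, -0.0642, 0.2108]
tcp_rot: [-2.927, 0.112, 1.064]
wrist_force: [-34.5, -1.6, 18.9]
width: 0.005
```

```bash
python3 st.py
```

```text
t 5.15 tcp [ 0.5736 -0.0642  0.2108] tip [ 0.5904 -0.0655  0.1967] tip case [-0.1367 -0.0312] F [-34.46  -1.57  18.94] w 0.005
ex [ 0.764 -0.059 -0.642] ey [-0.076 -0.997  0.001] q [-0.21 -0.27  2.45  0.85  0.14  0.63]
```

>>> play_rows(deltas=[{"x":-10,"y":0,"z":0,"wx":0,"wy":0,"wz":0,"fingers":1},{"x":-30,"y":2,"z":0,"wx":0,"wy":0,"wz":0,"fingers":1},{"x":-50,"y":3,"z":10,"wx":0,"wy":0,"wz":0,"fingers":1},{"x":-70,"y":4,"z":30,"wx":0,"wy":0,"wz":0,"fingers":1},{"x":-85,"y":5,"z":60,"wx":0,"wy":0,"wz":0,"fingers":1},{"x":-95,"y":5,"z":90,"wx":0,"wy":0,"wz":0,"fingers":1},{"x":-95,"y":5,"z":120,"wx":0,"wy":0,"wz":0,"fingers":1},{"x":-95,"y":5,"z":140,"wx":0,"wy":0,"wz":0,"fingers":1},{"x":-95,"y":5,"z":140,"wx":0,"wy":0,"wz":0,"fingers":1}])

```text
time: 6.28
tool_pos: [0.4804, -0.0594, 0.3544]
tcp_rot: [-2.931, 0.112, 1.057]
wrist_force: [-0.1, 0.3, 0.1]
width: -0.0
```

```bash
python3 st.py; python3 -c "
from h import *
o=snap('e')
f=o['side']['frame'][100:300,230:430,::-1];cv2.imwrite('pics/e_z.png',cv2.resize(f,None,fx=3,fy=3))
f=o['top']['frame'][150:330,220:460,::-1];cv2.imwrite('pics/e_t.png',cv2.resize(f,None,fx=3.3,fy=3.3))
"
```

```text
t 6.275 tcp [ 0.4804 -0.0594  0.3544] tip [ 0.4973 -0.0607  0.3404] tip case [-0.2299 -0.0332] F [-0.12  0.3   0.07] w -0.0
ex [ 0.768 -0.06  -0.638] ey [-0.076 -0.997  0.002] q [-0.28 -0.69  2.41  0.29  0.58  1.2 ]
```

View pics/e_z.png

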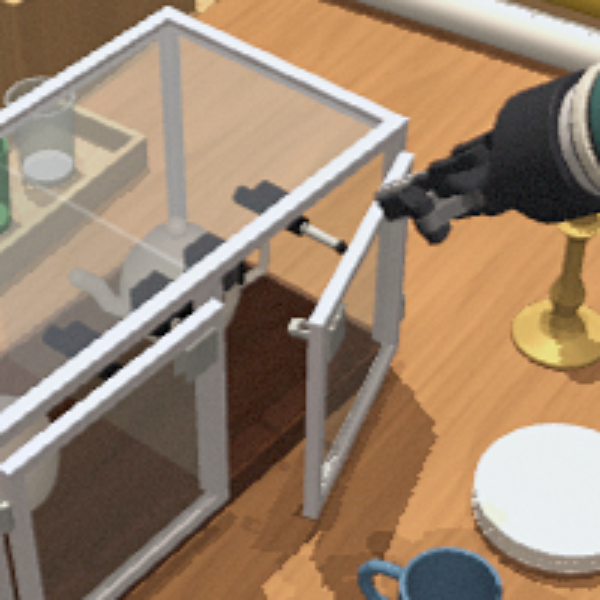

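View pics/e_t.png

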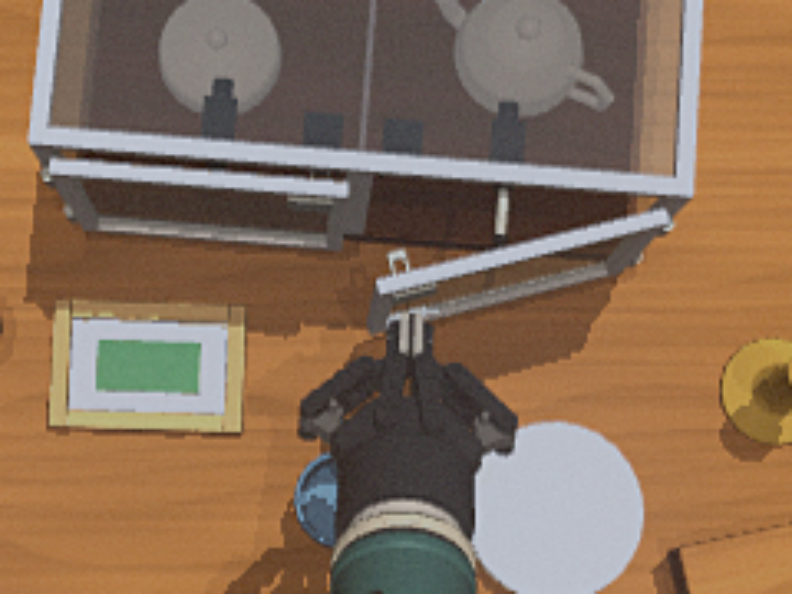

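Door sprang ajar to about 0.3 rad. There's a catch loop on the inner face near r≈180 mm and the ejector rod at r=110. I'll measure the door angle, then plan a vertical entry between the two, at about r=148.

```bash
cat > plan.py <<'E'
from h import *
from scipy.spatial.transform import Rotation as R
p=np.load("case.npy");a=p[2];C=np.array([[np.cos(a),-np.sin(a)],[np.sin(a),np.cos(a)]])
def fing(th,r=.148,push=0,hx=.011,hy=.0145):
    n=np.array([np.cos(th),np.sin(th)]);h=hx*abs(n[0])+hy*abs(n[1])
    c=np.array([-.130,-.207])+r*np.array([-np.sin(th),np.cos(th)])+(.005+h+push)*n
    return C@c+p[:2]
def angle(tag,cam="top"):
    c=load(tag,cam);Q=pts(c);m=(c["depth"]>0)&(Q[...,2]>.222)&(Q[...,2]<.241)
    q=(Q[m][:,:2]-p[:2])@C
    return q
E
python3 - <<'E'
from plan import *
for cam in("top","side"):
    q=angle("e",cam);q=q[(q[:,1]<-.0)&(q[:,1]>-.2)&(q[:,0]<-.137)&(q[:,0]>-.215)]
    d=q-[-.130,-.207];r=np.hypot(*d.T);th=np.arctan2(-d[:,0],d[:,1])
    m=(r<.205)&(r>.12);print(cam,m.sum(),np.percentile(th[m],[10,50,90]),r[m].max())
# loop, side cam points inside of door
for cam in("top","side"):
    c=load("e",cam);Q=pts(c);q=(Q[...,:2]-p[:2])@C;d=q-[-.130,-.207];t=.3
    r=-d[...,0]*np.sin(t)+d[...,1]*np.cos(t);n=d[...,0]*np.cos(t)+d[...,1]*np.sin(t)
    m=(c["depth"]>0)&(n>.009)&(n<.035)&(r>.15)&(r<.21)&(Q[...,2]>.1)&(Q[...,2]<.24)
    print(cam,m.sum(),np.c_[r[m],n[m],Q[m][:,2]].round(3)[:12].tolist())
s=monitor.read_state();r=R.from_rotvec(s["tcp_rot"])
ey=-np.array([-np.sin(a),np.cos(a),0]);ex=np.array([0,0,-1.]);M=R.from_matrix(np.stack([ex,ey,np.cross(ex,ey)],1))
print("rot",np.degrees((M*r.inv()).as_rotvec()).round(2), "tcp",s["tool_pos"])
t0=fing(.3,push=.013);print("entry",t0, (np.r_[t0,.234]-s["tool_pos"])*1e3)
for t in np.arange(.3,1.6,.1): print(round(t,2),((fing(t)-t0)*1e3).round(0))
E
```

```text
top 202 [0.29015721 0.31911319 0.34582743] 0.20153949637297194
side 191 [0.28393438 0.31733549 0.34208657] 0.20412942063297973
top 21 [[0.181, 0.021, 0.211], [0.179, 0.021, 0.209], [0.176, 0.021, 0.202], [0.188, 0.021, 0.207], [0.186, 0.02, 0.207], [0.183, 0.02, 0.203], [0.181, 0.019, 0.206], [0.179, 0.019, 0.207], [0.177, 0.018, 0.209], [0.188, 0.019, 0.202], [0.186, 0.018, 0.21], [0.184, 0.018, 0.207]]
side 34 [[0.18, 0.022, 0.209], [0.177, 0.021, 0.207], [0.179, 0.018, 0.209], [0.178, 0.016, 0.21], [0.18, 0.022, 0.206], [0.18, 0.02, 0.207], [0.183, 0.017, 0.211], [0.178, 0.016, 0.206], [0.178, 0.014, 0.208], [0.182, 0.01, 0.212], [0.185, 0.023, 0.207], [0.187, 0.019, 0.21]]
rot [ 3.79 49.88  0.05] tcp [ 0.47932984 -0.05900542  0.35030836]
entry [ 0.58291058 -0.08978798] [ 103.58073828  -30.78256309 -116.30836247]
0.3 [-13.  -3.]
0.4 [-27.  -5.]
0.5 [-40.  -8.]
0.6 [-54. -12.]
0.7 [-67. -18.]
0.8 [-80. -26.]
0.9 [-92. -34.]
1.0 [-103.  -44.]
1.1 [-114.  -55.]
1.2 [-123.  -68.]
1.3 [-131.  -81.]
1.4 [-137.  -95.]
1.5 [-142. -110.]
```

>>> play_rows(deltas=[{"x":12,"y":-3,"z":0,"wx":0.5,"wy":7,"wz":0,"fingers":1},{"x":25,"y":-7,"z":0,"wx":1,"wy":14,"wz":0,"fingers":1},{"x":38,"y":-11,"z":0,"wx":1.6,"wy":21,"wz":0,"fingers":1},{"x":51,"y":-15,"z":0,"wx":2.1,"wy":28,"wz":0,"fingers":1},{"x":65,"y":-19,"z":0,"wx":2.7,"wy":35,"wz":0,"fingers":1},{"x":78,"y":-23,"z":0,"wx":3.2,"wy":42,"wz":0,"fingers":1},{"x":92,"y":-27,"z":-10,"wx":3.8,"wy":50,"wz":0,"fingers":1},{"x":104,"y":-31,"z":-30,"wx":3.8,"wy":50,"wz":0,"fingers":1},{"x":104,"y":-31,"z":-50,"wx":3.8,"wy":50,"wz":0,"fingers":1},{"x":104,"y":-31,"z":-50,"wx":3.8,"wy":50,"wz":0,"fingers":1},{"x":104,"y":-31,"z":-50,"wx":3.8,"wy":50,"wz":0,"fingers":1}])

```text
time: 7.75
tool_pos: [0.5826, -0.09, 0.3018]
tcp_rot: [-2.184, 0.083, 2.183]
wrist_force: [0.1, 0.7, 0.7]
width: -0.0
```

```bash
python3 st.py; python3 -c "
from h import *
o=snap('f')
f=o['side']['frame'][60:260,230:430,::-1];cv2.imwrite('pics/f_z.png',cv2.resize(f,None,fx=3,fy=3))
f=o['top']['frame'][150:330,220:460,::-1];cv2.imwrite('pics/f_t.png',cv2.resize(f,None,fx=3.3,fy=3.3))
"
```

```text
t 7.75 tcp [ 0.5826 -0.09    0.3018] tip [ 0.5826 -0.09    0.2798] tip case [-0.1427 -0.0562] F [0.07 0.66 0.72] w -0.0
ex [ 0.    -0.001 -1.   ] ey [-0.075 -0.997  0.001] q [-0.2   0.08  1.73 -0.    1.33  1.45]
```

View pics/f_z.png

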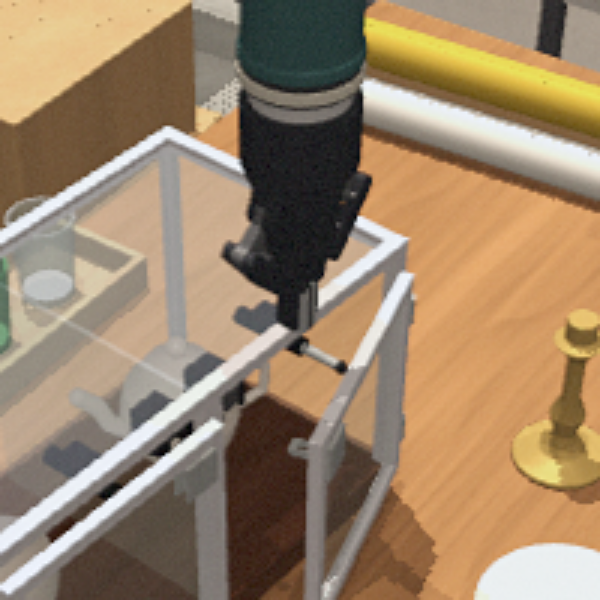

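View pics/f_t.png

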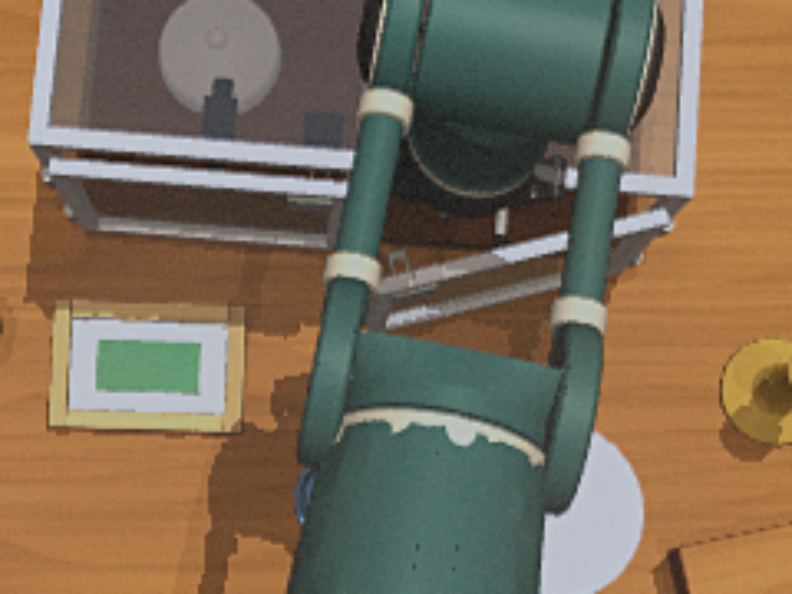

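>>> play_rows(deltas=[{"x":0,"y":0,"z":-15,"wx":0,"wy":0,"wz":0,"fingers":1},{"x":0,"y":0,"z":-30,"wx":0,"wy":0,"wz":0,"fingers":1},{"x":0,"y":0,"z":-42,"wx":0,"wy":0,"wz":0,"fingers":1},{"x":0,"y":0,"z":-52,"wx":0,"wy":0,"wz":0,"fingers":1},{"x":0,"y":0,"z":-60,"wx":0,"wy":0,"wz":0,"fingers":1},{"x":0,"y":0,"z":-67,"wx":0,"wy":0,"wz":0,"fingers":1},{"x":0,"y":0,"z":-67,"wx":0,"wy":0,"wz":0,"fingers":1}])

```text
time: 8.72
tool_pos: [0.5833, -0.0901, 0.2336]
tcp_rot: [-2.181, 0.083, 2.186]
wrist_force: [0.6, -0.3, 0.5]
width: -0.004
```

```bash
python3 st.py; python3 -c "
from h import *
o=snap('g')
f=o['side']['frame'][60:260,230:430,::-1];cv2.imwrite('pics/g_z.png',cv2.resize(f,None,fx=3,fy=3))
"
```

```text
t 8.725 tcp [ 0.5833 -0.0901  0.2336] tip [ 0.5833 -0.0901  0.2116] tip case [-0.142  -0.0562] F [ 0.57 -0.27  0.48] w -0.004
ex [-0.002 -0.    -1.   ] ey [-0.075 -0.997  0.001] q [-0.19  0.12  1.81 -0.    1.21  1.45]
```

View pics/g_z.png

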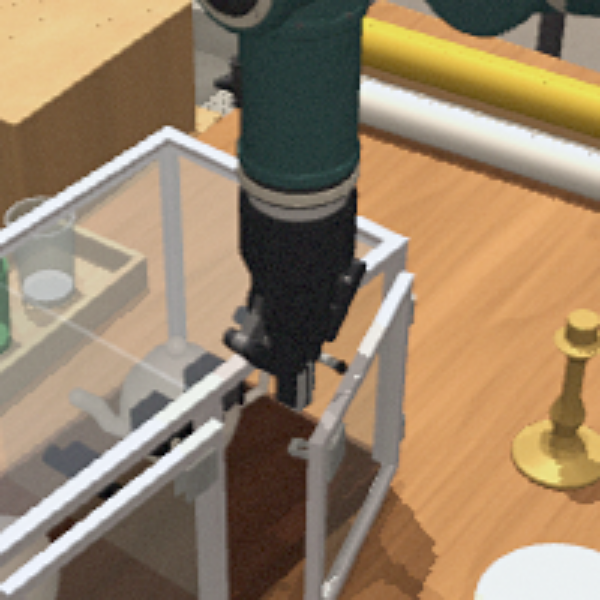

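>>> play_rows(deltas=[{"x":-5,"y":-1,"z":0,"wx":0,"wy":0,"wz":0,"fingers":1},{"x":-12,"y":-3,"z":0,"wx":0,"wy":0,"wz":0,"fingers":1},{"x":-19,"y":-4,"z":0,"wx":0,"wy":0,"wz":0,"fingers":1},{"x":-27,"y":-5,"z":0,"wx":0,"wy":0,"wz":0,"fingers":1},{"x":-34,"y":-6,"z":0,"wx":0,"wy":0,"wz":0,"fingers":1},{"x":-40,"y":-8,"z":0,"wx":0,"wy":0,"wz":0,"fingers":1},{"x":-47,"y":-10,"z":0,"wx":0,"wy":0,"wz":0,"fingers":1},{"x":-54,"y":-12,"z":0,"wx":0,"wy":0,"wz":0,"fingers":1},{"x":-61,"y":-15,"z":0,"wx":0,"wy":0,"wz":0,"fingers":1},{"x":-67,"y":-18,"z":0,"wx":0,"wy":0,"wz":0,"fingers":1},{"x":-74,"y":-22,"z":0,"wx":0,"wy":0,"wz":0,"fingers":1},{"x":-80,"y":-26,"z":0,"wx":0,"wy":0,"wz":0,"fingers":1},{"x":-86,"y":-30,"z":0,"wx":0,"wy":0,"wz":0,"fingers":1},{"x":-92,"y":-34,"z":0,"wx":0,"wy":0,"wz":0,"fingers":1},{"x":-92,"y":-34,"z":0,"wx":0,"wy":0,"wz":0,"fingers":1}])

```text
time: 10.7
tool_pos: [0.4909, -0.1245, 0.2342]
tcp_rot: [-2.181, 0.083, 2.185]
wrist_force: [0.3, -0.6, -0.1]
width: 0.001
```

```bash
python3 st.py; python3 -c "
from h import *
o=snap('i')
f=o['side']['frame'][60:260,230:430,::-1];cv2.imwrite('pics/i_z.png',cv2.resize(f,None,fx=3,fy=3))
"
```

```text
t 10.7 tcp [ 0.4909 -0.1245  0.2342] tip [ 0.4909 -0.1245  0.2122] tip case [-0.2316 -0.0973] F [ 0.28 -0.62 -0.06] w 0.001
ex [-0.002 -0.001 -1.   ] ey [-0.076 -0.997  0.001] q [-0.3  -0.04  1.98 -0.    1.21  1.35]
```

View pics/i_z.png

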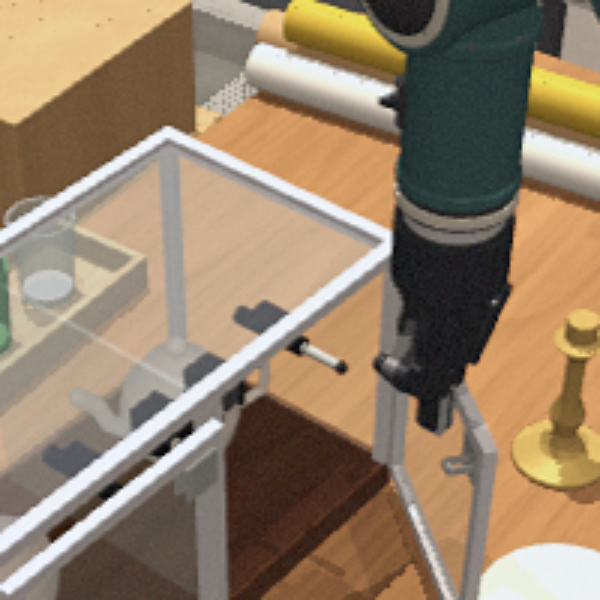

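>>> play_rows(deltas=[{"x":-6,"y":-5,"z":0,"wx":0,"wy":0,"wz":0,"fingers":1},{"x":-11,"y":-10,"z":0,"wx":0,"wy":0,"wz":0,"fingers":1},{"x":-17,"y":-15,"z":0,"wx":0,"wy":0,"wz":0,"fingers":1},{"x":-22,"y":-21,"z":0,"wx":0,"wy":0,"wz":0,"fingers":1},{"x":-27,"y":-27,"z":0,"wx":0,"wy":0,"wz":0,"fingers":1},{"x":-31,"y":-34,"z":0,"wx":0,"wy":0,"wz":0,"fingers":1},{"x":-35,"y":-40,"z":0,"wx":0,"wy":0,"wz":0,"fingers":1},{"x":-39,"y":-47,"z":0,"wx":0,"wy":0,"wz":0,"fingers":1},{"x":-42,"y":-54,"z":0,"wx":0,"wy":0,"wz":0,"fingers":1},{"x":-45,"y":-61,"z":0,"wx":0,"wy":0,"wz":0,"fingers":1},{"x":-48,"y":-68,"z":0,"wx":0,"wy":0,"wz":0,"fingers":1},{"x":-50,"y":-74,"z":0,"wx":0,"wy":0,"wz":0,"fingers":1},{"x":-50,"y":-76,"z":0,"wx":0,"wy":0,"wz":0,"fingers":1},{"x":-50,"y":-76,"z":0,"wx":0,"wy":0,"wz":0,"fingers":1}])

```text
time: 12.55
tool_pos: [0.4416, -0.2004, 0.2342]
tcp_rot: [-2.182, 0.083, 2.185]
wrist_force: [-0.5, -0.1, 0.4]
width: 0.002
```

```bash
python3 st.py; python3 -c "
from h import *
o=snap('j')
f=o['side']['frame'][60:290,230:500,::-1];cv2.imwrite('pics/j_z.png',cv2.resize(f,None,fx=2.5,fy=2.5))
f=o['top']['frame'][150:330,220:460,::-1];cv2.imwrite('pics/j_t.png',cv2.resize(f,None,fx=3.3,fy=3.3))
from plan import *
for cam in('top','side'):
    q=angle('j',cam);q=q[(abs(q[:,1]+.207)<.06)&(q[:,0]<-.145)&(q[:,0]>-.34)]
    d=q-[-.130,-.207];r=np.hypot(*d.T);th=np.arctan2(-d[:,0],d[:,1])
    m=(r<.205)&(r>.05);print(cam,m.sum(),np.percentile(th[m],[10,25,50,75,90]),np.percentile(r[m],[5,50,95]))
"
```

```text
t 12.55 tcp [ 0.4416 -0.2004  0.2342] tip [ 0.4415 -0.2004  0.2122] tip case [-0.2752 -0.1767] F [-0.49 -0.12  0.39] w 0.002
ex [-0.001 -0.001 -1.   ] ey [-0.075 -0.997  0.001] q [-0.48 -0.09  2.02 -0.    1.21  1.17]
top 66 [1.47696614 1.48529273 1.49940239 1.51406536 1.52404102] [0.17539758 0.18645646 0.19779428]
side 353 [1.29482123 1.37934023 1.46288506 1.48690571 1.51505975] [0.05625015 0.15637747 0.1959846 ]
```

View pics/j_z.png

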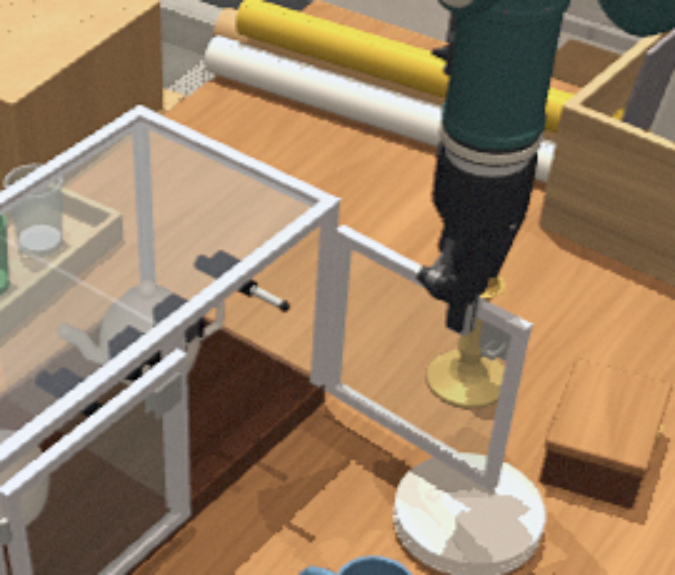

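View pics/j_t.png

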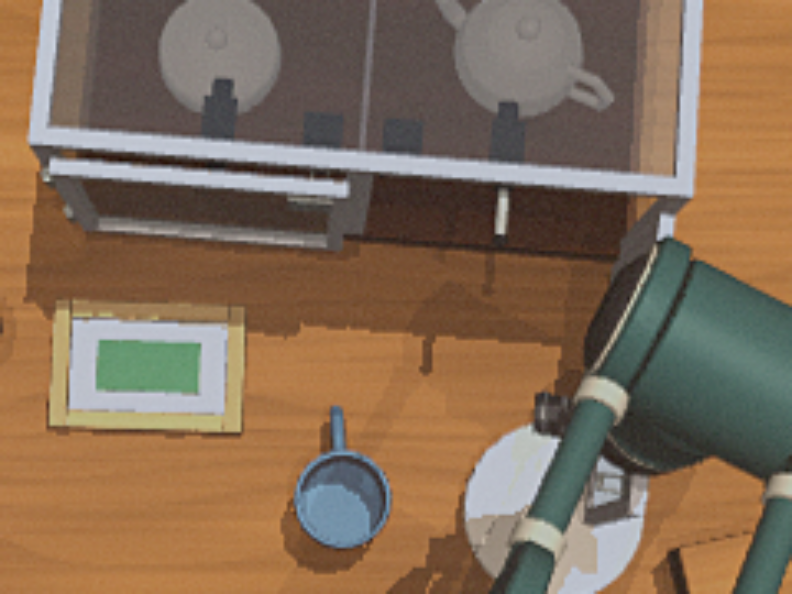

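The door is at about 1.50 rad. I'll push the last bit, then withdraw.

>>> play_rows(deltas=[{"x":-1,"y":-4,"z":0,"wx":0,"wy":0,"wz":0,"fingers":1},{"x":-2,"y":-8,"z":0,"wx":0,"wy":0,"wz":0,"fingers":1},{"x":-2,"y":-11,"z":0,"wx":0,"wy":0,"wz":0,"fingers":1},{"x":-2,"y":-11,"z":0,"wx":0,"wy":0,"wz":0,"fingers":1},{"x":-2,"y":-5,"z":0,"wx":0,"wy":0,"wz":0,"fingers":1},{"x":-2,"y":5,"z":0,"wx":0,"wy":0,"wz":0,"fingers":1},{"x":-2,"y":10,"z":10,"wx":0,"wy":0,"wz":0,"fingers":1},{"x":-2,"y":12,"z":40,"wx":0,"wy":0,"wz":0,"fingers":1},{"x":-2,"y":14,"z":80,"wx":0,"wy":0,"wz":0,"fingers":1},{"x":-2,"y":14,"z":120,"wx":0,"wy":0,"wz":0,"fingers":1},{"x":-2,"y":40,"z":150,"wx":0,"wy":0,"wz":0,"fingers":1},{"x":-2,"y":80,"z":170,"wx":0,"wy":0,"wz":0,"fingers":1},{"x":-2,"y":130,"z":180,"wx":0,"wy":0,"wz":0,"fingers":1},{"x":-2,"y":180,"z":180,"wx":0,"wy":0,"wz":0,"fingers":1},{"x":-2,"y":230,"z":180,"wx":0,"wy":0,"wz":0,"fingers":1},{"x":-2,"y":270,"z":180,"wx":0,"wy":0,"wz":0,"fingers":1},{"x":-2,"y":290,"z":180,"wx":0,"wy":0,"wz":0,"fingers":1},{"x":-2,"y":290,"z":180,"wx":0,"wy":0,"wz":0,"fingers":1}])

```text
time: 14.9
tool_pos: [0.4392, 0.0913, 0.415]
tcp_rot: [-2.185, 0.079, 2.185]
wrist_force: [0.1, 0.4, 0.2]
width: -0.0
```

```bash
python3 st.py; python3 -c "
from h import *
o=snap('k')
from plan import *
for cam in('top','side'):
    q=angle('k',cam);q=q[(abs(q[:,1]+.207)<.03)&(q[:,0]<-.145)&(q[:,0]>-.34)]
    d=q-[-.130,-.207];r=np.hypot(*d.T);th=np.arctan2(-d[:,0],d[:,1])
    m=(r<.205)&(r>.1);print(cam,m.sum(),np.percentile(th[m],[10,25,50,75,90]),np.percentile(r[m],[5,50,95]))
"
```

```text
t 14.9 tcp [0.4392 0.0913 0.415 ] tip [0.4392 0.0912 0.393 ] tip case [-0.2991  0.114 ] F [0.11 0.42 0.19] w -0.0
ex [-0.    -0.001 -1.   ] ey [-0.072 -0.997  0.001] q [ 0.15 -0.23  1.82 -0.    1.56  1.79]
top 253 [1.5411444  1.55281552 1.57158214 1.59109384 1.60404939] [0.10637377 0.15122889 0.19457058]
side 310 [1.52440683 1.53979505 1.5532594  1.57679042 1.59421983] [0.10594747 0.1522034  0.19573088]
```

View pics/k_side.png

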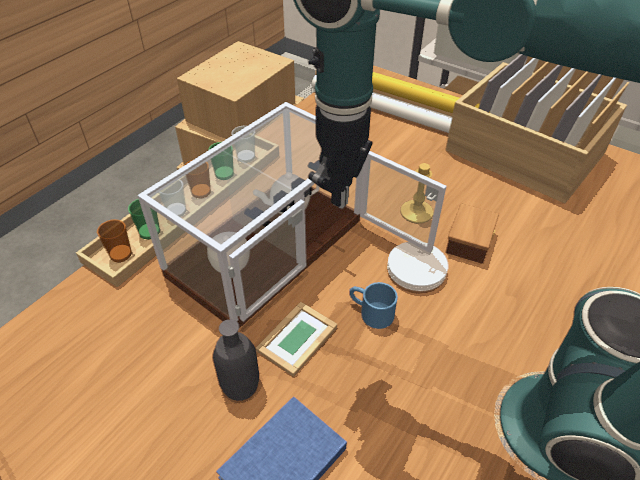

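View pics/k_top.png

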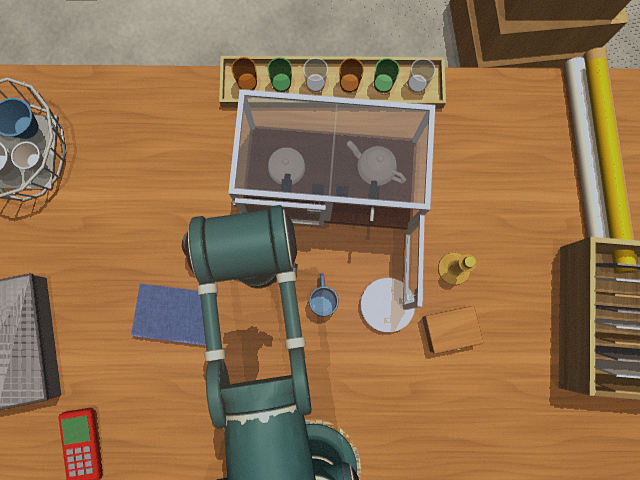

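The right door now stands at about 1.57 rad. The left door is shut, the loose objects are at the same pixels as before, and the arm is clear. Handing in.

```bash
python3 -c "
from h import *
print(finish_job())"
```

```text
the job is handed in; nothing more can be done
None
```

The right showcase door, the one with the teapot behind it, now stands open at about a right angle, and I've handed the job in. No verdict came back.

- **Press:** I pressed the right door's push plate with the closed fingertips, and the push ran on to the door's stop at about 35 N. That is more than the 3 N the catch needs, but well under the 120 N wrist limit. I then drew back, and the door sprang ajar to about 0.3 rad by itself.
- **Opening:** I lowered the closed fingers into the gap and pushed the door open from its inner face, between the ejector rod and the catch loop. I did not take the door between the fingers.
- **Last checks:** The door measured 1.57 rad from the top camera and 1.55 rad from the side camera. The left door is still shut. By eye in the last pictures, the stock and everything on the counter stand where they did; the arm hid part of the book in the top view, but the side view shows it in place.
- **State at hand-in:** The arm was clear of everything, the wrist force was near zero, and the clock read about 15 s.

One early move was refused because its rows lacked some keys. Nothing moved, and I resent it complete.

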